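Prop a wipes carton on its wedge blade

TASK

The blue wipes carton should lean slightly back on the bench, with its front propped on the flat aluminium blade. Without lifting the carton off the bench, tip it back on its rear edge until it leans by itself on the two raked posts behind it, slide the blade flat on the bench under its raised front, square and centred, then ease the carton forward (do not let it drop) so that its lower front edge comes down on the orange band of the blade, and let go. Leave everything else where it stands.

Things in the scene. Friction and masses are not known exactly. Their poses are not given: they have to be found in the camera images.
- tilt_rest: fixed grey rest behind the carton. Origin: middle of its foot's front lower edge, on the bench; x to the rear, y left, z up. Foot 4 mm thick, 85 (x 0 to 85) x 120 mm. Two steel posts 26 mm wide at y = -41, +41 mm; front faces raked back 46 degrees from vertical, in the plane through the foot's upper front edge, up to z = 52 mm at x = 50 mm; 56 mm free between them
- carton: closed light blue carton, 0.17 to 0.34 kg, mass centre mid. Origin: centre of underside; x along its 106 mm width, y along its 65 mm depth to the REAR (to the rest), z up its 82 mm height. Starts upright, rear face 4 to 14 mm before the foot, nearly square to it. Balances at 38 degrees of backward tilt, leans on the posts at about 46 to 55
- carton_front (a point): middle of the carton's lower front edge (on the carton, y = -32.5 mm, z = 0); axes as the carton's
- carton_rear (a point): middle of the carton's lower rear edge, about which it tips (on the carton, y = +32.5 mm, z = 0); axes as the carton's
- blade: flat aluminium blade on the bench, 140 (x) x 60 (y) x 5 mm, 3 mm thick in the last 16 mm; 0.15 kg. Origin: centre of underside, x to the tip that goes under the carton. Orange band 12 mm wide, centred at x = +40. Square black grip post 22 x 22 mm (sides along x, y) at x = -30, 55 mm high, with 34 x 34 mm flange 9 mm high. Starts left of the carton, or right near the 0.21 m high water bath
- blade_tip (a point): middle of the blade's tip edge (on the blade, x = +70 mm, z = 1.5 mm); axes as the blade's
- near_tube_rack_micro: bystander: yellow rack of small tubes, 68 x 128 x 47 mm, on the side of the carton where the blade is not; origin under its centre, y along its length
- near_media_bottle_4: bystander: clear bottle with orange cap and pink contents, 70 mm across, 142 mm tall, left of the rest; origin under its centre
- near_media_bottle_2: bystander: clear bottle with orange cap, 56 mm across, 104 mm tall, behind the rest; origin under its centre
- near_beaker_2: bystander: clear beaker, 52 mm across, 66 mm tall, right of the carton; origin under its centre
- near_timer: bystander: flat white timer, 66 x 66 x 17 mm, farther left; origin under its centre
- near_reservoir: bystander: white trough, 46 x 112 x 28 mm, nearest the robot; origin under its centre

How it is judged:
On the way, in this order (a step that is already met when the one before it is completed fails the run):
1. the carton leans back on the posts by itself, untouched by the robot (angle between carton's own z axis and vertical between 0.7 and 1 rad and height (world z) of carton_front above 0.035 m and contact force between the fingers and carton below 0.05 N and contact force between carton and tilt_rest above 0.02 N), for 0.2 s.
2. the blade's tip is at least 12 mm in under the leaning carton (angle between carton's own z axis and vertical above 0.65 rad and height (world z) of blade_tip below 0.015 m and y of blade_tip in the frame of carton between -0.0205 and 0.04 m and z of blade_tip in the frame of carton below 0 m and x of blade_tip in the frame of carton between -0.03 and 0.03 m), for 0.2 s.
At the end, for the whole second after the job is handed in: carton's rear edge on the bench at the rest (within 35 mm of its foot, 30 mm of its middle), front edge on the flat blade within 9 mm of the band's middle (raised 3-9 mm, tilt 0.04-0.12 rad); blade centred within 15 mm, square within 0.14 rad; both at rest (angle between carton's own z axis and vertical between 0.04 and 0.12 rad and height (world z) of carton_front between 0.003 and 0.009 m and height (world z) of carton_rear below 0.004 m and x of carton_front in the frame of blade between 0.031 and 0.049 m and y of carton_front in the frame of blade between -0.015 and 0.015 m and angle between the y axis of carton and the x axis of blade, either way round below 0.14 rad and angle between blade's own z axis and vertical below 0.03 rad and height (world z) of blade below 0.003 m and x of carton_rear in the frame of tilt_rest between -0.035 and 0.01 m and y of carton_rear in the frame of tilt_rest between -0.03 and 0.03 m and linear speed of each of carton, blade below 0.01 m/s); the robot touches nothing.
It fails at once if the carton's rear edge is lifted more than 20 mm off the bench (height (world z) of carton_rear above 0.02 m).
It fails at once if the carton is dropped (it turns faster than 5.5 rad/s) (angular speed of carton above 5.5 rad/s).
It fails at once if a bystander is moved more than 20 mm (distance of any of near_tube_rack_micro, near_media_bottle_4, near_media_bottle_2, near_beaker_2, near_timer, near_reservoir from where it was at the start of the episode above 0.02 m).
It also fails if it takes over 58 s, if anything falls off the work surface, if the arm or the gripper's body presses on something with over 40 N, if the wrist force passes 120 N, or if a joint passes its speed limit or range.

ROBOT

A 7-joint arm with a two-finger parallel gripper is mounted at the origin on a cart in front of the work surface, level with it; the furniture and walls round the work are solid. World frame = base frame: x ahead of the robot, y to its left, z up, the work surface at z = 0. Lengths are in m, angles in rad, forces in N, time in s.
With the tool pointing down it reaches from about 0.425 to 0.925 m from the base axis. Payload 6.8 kg.
Tool frame: the origin (TCP) lies between the finger pads; the fingertips stand 11 mm ahead of it and the grasp point (between the pads) lies 8 mm behind it; z points along the fingers, y is the line along which they close (so a half turn about z gives the same grasp; the last joint's range is limited). The gripper opens to 85 mm and grips with 20 to 120 N. Pads are 22 mm wide; open, the fingers measure 114 mm over their backs; the gripper's body (76 mm by 85 mm) begins 54 mm behind the grasp point. The pads swing forward as they close: fully open they stand 13 mm farther back than shut.
Start: joints at [1.01, 0.477, 0.022, 1.555, -0.011, 1.109, -0.083], TCP at [0.295, -0.607, 0.242] pointing down, gripper open.
Joint ranges: [-2.96, 2.96], [-0.34, 2.1], [-1.41, 1.46], [0.24, 2.44], [-1.37, 4.51], [0.17, 1.92], [-2.96, 2.96]. Speed limits (rad/s): [2.39, 2.39, 3.14, 3.14, 3.14, 3.14, 3.14].

INTERFACE

Orientations are given as a rotation vector (axis times angle).
In Python, from bench import r gives the robot as it stands.
- The arm moves only by the tool send_rows, never from a script. Its argument "deltas" is a list of rows, each an object of numbers: "dx", "dy", "dz": the shift along the world's x, y, z in mm; "rx", "ry", "rz": the turn, a rotation vector about the world's x, y, z in degrees. A call has 1 to 5 rows; each row is the pose to reach, as a shift and turn from the pose commanded when the call began; what a row does not reach only later rows make up. A row lasts 1/12 s, in which the tool goes at most 41.7 mm and 7.16 degrees, less where a joint would pass 70% of its speed; a pose out of reach is approached as far as the arm can. A call with a gripper value outside its range is refused whole. "jaw" is the finger opening in mm, from 0 to 85.4, set as the call begins (left out, the last holds). The fingers move at their own pace and stop on an object; "newtons" is the grip in N (left out, the last holds). Time passes only in rows, so rows that repeat a pose let the fingers close. It gives the time, the measured TCP pose, the force, the opening and the grip force at its end, in the units of the state.
- r.get_obs(): the state, without advancing time (a new reading comes with each control period).
- r.grab_frame(name): name is "scene" or "top"; returns a dict with "frame" (480x640x3 uint8, blue, green, red), "z_map" (480x640 float32, m along the optical axis (not along the pixel's ray), 0 where there is no reading), "vertical_fov" (degrees; the focal length in pixels is half the picture's height over the tangent of half this angle, whatever the lens; pixels are square), "cx", "cy" (the principal point, pixels), "xyz" and "orientation" of the camera in the world. Camera axes: x right, y down, z forward; pixel columns grow to the right and rows downward; lengths in m; the calibration is good to about 2 mm. A picture is of the moment at which its call begins.
- r.hand_in(): hands the job in; it is judged then, once.
The state is a dict: "clock": time; "joints": joint angles; "qvel": joint speeds; "tau": joint torques, N m; "tcp_pos": TCP position; "orientation": TCP orientation; "contact_force": force on the tool from outside, world axes, zero at the start; "moment": the same for the moment, N m; "grip_width": finger opening in m; "gripper_force": force on a finger pad.
Only numpy, scipy, OpenCV 4.12 (cv2) and the standard library are available. Lean on these libraries where they do the work, as an engineer would, in place of code of your own. Each camera call takes 0.05 s, during which the arm holds its last target. There are 200 camera calls.

## Working session

There is one attempt and no reset: what is moved stays moved. The work goes in short steps, Python scripts to look and compute and a tool call to move; the robot and the scene stay as the last step left them, time stands still between calls to the robot, and variables do not carry over. Pictures are saved under pics/ and viewed, at most 10 in all, crops included, and the job is handed in when it is done.

Besides the shell and the picture viewer there is one more tool, called after "Emit:" as name(argument=value, ...), one argument or row to a line, values as JSON. send_rows: Moves the arm, as the interface text tells. Its arguments: {"type":"object","properties":{"deltas":{"type":"array","items":{"type":"object","properties":{"dx":{"type":"number"},"dy":{"type":"number"},"dz":{"type":"number"},"rx":{"type":"number"},"ry":{"type":"number"},"rz":{"type":"number"}}}},"jaw":{"type":"number"},"newtons":{"type":"number"}},"required":["deltas"]}

```bash
mkdir -p pics
cat > h.py <<'E'
import numpy as np, cv2
from scipy.spatial.transform import Rotation as R
from bench import r
def grab(n):
    c=r.grab_frame(n); h,w=c["z_map"].shape
    f=h/2/np.tan(np.radians(c["vertical_fov"])/2)
    o=np.array(c["orientation"]); M=R.from_rotvec(o).as_matrix() if o.size==3 else o.reshape(3,3)
    u,v=np.meshgrid(np.arange(w),np.arange(h)); z=c["z_map"]
    P=np.stack([(u-c["cx"])/f*z,(v-c["cy"])/f*z,z],-1)@M.T+np.array(c["xyz"])
    P[z==0]=np.nan
    return c["frame"],P,c
E
python3 - <<'E'
from h import *
print(r.get_obs())
for n in("scene","top"):
    f,P,c=grab(n); cv2.imwrite(f"pics/{n}0.png",f); np.save(f"{n}0.npy",P); print(n,c["xyz"],c["orientation"],c["vertical_fov"])
E
```

```text
{'clock': 0.0, 'joints': array([ 1.00989521,  0.47780183,  0.02230777,  1.55647162, -0.0115175 ,
        1.10925749, -0.08308478]), 'qvel': array([-0.0014469 ,  0.0008495 ,  0.00089331, -0.00050335, -0.00084968,
        0.00054227, -0.00122706]), 'tau': array([-2.50874400e-04, -5.96454406e+01,  1.60706129e+00, -2.81199682e+01,
        1.22648259e-02,  9.54081741e-03,  5.86936110e-06]), 'tcp_pos': array([ 0.29506318, -0.6064582 ,  0.24131538]), 'orientation': array([-3.05970706e+00, -7.04894966e-01,  7.96951260e-04]), 'contact_force': array([-0.09916839,  0.71539229,  0.33173695]), 'moment': array([ 0.0241324 , -0.02873313,  0.00632617]), 'gripper_force': 0.0, 'grip_width': 0.0854137038474748}
scene [-0.00838059  0.74215997  0.82455569] [-1.10353445  2.48160104 -0.87608754] 46.06690854670234
top [0.37136953 0.3002165  0.92917999] [-2.18681302  2.14760423 -0.11173394] 48.57201232333639
```

View pics/scene0.png

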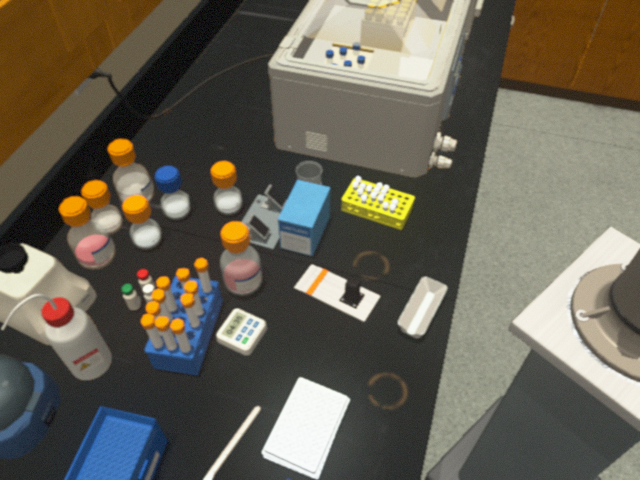

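View pics/top0.png

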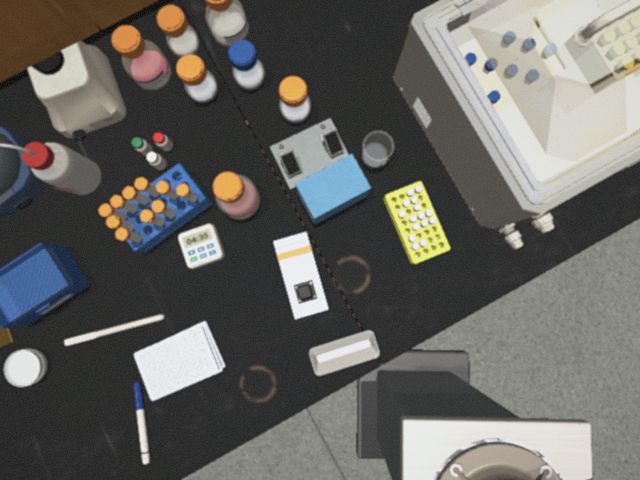

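The scene picture shows the carton (305,215), the rest behind it (265,220), the blade with its grip (350,290), and the yellow rack (378,203). In the top view the carton top is at (333,187), the rest at (308,150), the blade at (300,275), the grip at (305,291) and the reservoir at (345,352).

```bash
python3 - <<'E'
from h import *
f=cv2.imread("pics/top0.png"); P=np.load("top0.npy"); hsv=cv2.cvtColor(f,cv2.COLOR_BGR2HSV)
u,v=np.meshgrid(np.arange(640),np.arange(480))
def rect(m,name):
    m=m&np.isfinite(P[...,2]); n,l,s,_=cv2.connectedComponentsWithStats(m.astype(np.uint8)); k=1+np.argmax(s[1:,4]); p=P[l==k]
    c,sz,a=cv2.minAreaRect((p[:,:2]*1000).astype(np.float32)); print(name,len(p),np.round(c,1),np.round(sz,1),round(a,1),"z",np.round(np.percentile(p[:,2],[5,50,95])*1000,1))
    print(np.round(cv2.boxPoints((c,sz,a)),0).tolist())
    return l==k
box=lambda a,b,c,d:(u>=a)&(u<b)&(v>=c)&(v<d)
H,S,V=cv2.split(hsv); z=P[...,2]
rect(box(285,380,145,230)&(H>90)&(H<115)&(S>90)&(z>.074),"carton top")
rect(box(260,330,225,325)&(z<.012)&(V>140),"blade")
rect(box(270,320,240,265)&(H>8)&(H<30)&(S>90)&(z<.02),"band")
rect(box(285,325,275,310)&(z>.045),"grip top")
rect(box(262,350,115,195)&(z>.0015)&(z<.012)&(V>70)&(S<80),"foot")
rect(box(262,350,115,195)&(z>.035)&(z<.06)&(S<80),"posts")
rect(box(380,455,175,270)&(z>.03),"rack")
rect(box(355,400,125,170)&(z>.03),"beaker")
rect(box(300,390,325,380)&(z>.015)&(V>120),"reservoir")
rect(box(205,265,165,225)&(z>.06),"bottle4")
rect(box(275,315,70,125)&(z>.06),"bottle2")
rect(box(170,230,220,275)&(z>.01),"timer")
E
python3 - <<'E'
import cv2
f=cv2.imread("pics/top0.png")[110:330,240:470]; cv2.imwrite("pics/c1.png",cv2.resize(f,None,fx=2.7,fy=2.7,interpolation=cv2.INTER_CUBIC))
E
```

```text
carton top 2558 [533.  285.1] [ 64.8 105.9] 29.5 z [79.5 82.2 84.6]
[[479.0, 315.0], [531.0, 223.0], [587.0, 255.0], [535.0, 347.0]]
blade 2620 [390.5 337.8] [143.   62.6] 17.2 z [0.9 4.9 8.1]
[[313.0, 347.0], [331.0, 287.0], [468.0, 329.0], [450.0, 389.0]]
band 188 [428.6 349.4] [ 9.1 63.9] 16.6 z [1.  5.2 8.3]
[[415.0, 379.0], [433.0, 318.0], [442.0, 320.0], [424.0, 381.0]]
grip top 179 [361.8 328.8] [21.7 22.1] 18.5 z [52.  55.  57.4]
[[348.0, 336.0], [355.0, 315.0], [376.0, 322.0], [369.0, 343.0]]
foot 2071 [607.7 325.3] [ 86.5 123.5] 27.7 z [2.1 4.4 7.1]
[[541.0, 360.0], [598.0, 251.0], [675.0, 291.0], [617.0, 400.0]]
posts 221 [586.5 360.9] [25.4 25.9] 29.2 z [35.7 44.1 51.1]
[[569.0, 366.0], [582.0, 343.0], [604.0, 356.0], [591.0, 378.0]]
rack 1521 [483.2 139.9] [126.9  67.7] 23.3 z [30.2 32.2 47.2]
[[412.0, 146.0], [438.0, 84.0], [555.0, 134.0], [528.0, 196.0]]
beaker 448 [604.9 210.9] [50.3 50.4] 1.4 z [32.6 56.6 67.9]
[[579.0, 236.0], [580.0, 185.0], [631.0, 186.0], [629.0, 237.0]]
reservoir 878 [262.1 261.2] [ 46.4 111.8] 18.4 z [16.  22.8 29.1]
[[222.0, 307.0], [258.0, 201.0], [302.0, 215.0], [266.0, 322.0]]
bottle4 1484 [515.3 440.9] [56.7 67.6] 46.2 z [ 65.8 122.5 143.8]
[[471.0, 444.0], [520.0, 397.0], [559.0, 438.0], [510.0, 485.0]]
bottle2 707 [685.5 352.6] [44.1 45.3] 26.3 z [ 82.3 103.4 106.4]
[[656.0, 363.0], [676.0, 323.0], [715.0, 342.0], [695.0, 383.0]]
timer 1357 [437.2 511.1] [64.  64.4] 20.4 z [13.9 17.2 19.8]
[[396.0, 530.0], [418.0, 470.0], [478.0, 492.0], [456.0, 552.0]]
```

View pics/c1.png

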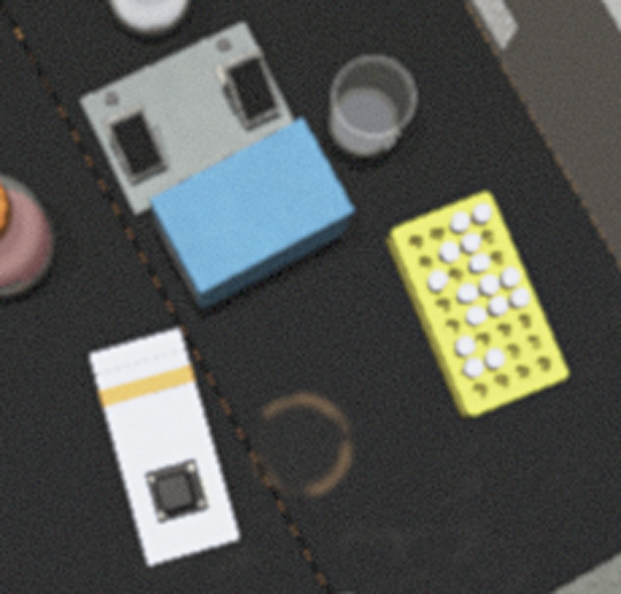

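Emit:
send_rows(
  deltas=[
    {"dz": 40},
    {"dz": 80},
    {"dz": 120},
    {"dz": 120},
  ],
)

```text
$.deltas[0]: bad value
```

Emit:
send_rows(
  deltas=[
    {"dx": 36,"dy": 27,"rz": 4},
    {"dx": 71,"dy": 55,"rz": 8},
    {"dx": 107,"dy": 82,"rz": 12},
    {"dx": 142,"dy": 109,"rz": 15.5},
    {"dx": 142,"dy": 109,"rz": 15.5},
  ],
)

```text
$.deltas[0]: bad value
```

Emit:
send_rows(
  deltas=[
    {"dx": 22,"dy": 28,"rz": 3},
    {"dx": 43,"dy": 56,"rz": 6},
    {"dx": 64,"dy": 84,"rz": 9},
    {"dx": 86,"dy": 112,"rz": 12},
    {"dx": 107,"dy": 140,"rz": 15.5},
  ],
)

```text
$.deltas[0]: bad value
```

Emit:
send_rows(
  deltas=[
    {"dx": 13,"dy": 32,"rz": 3},
    {"dx": 26,"dy": 64,"rz": 6},
    {"dx": 39,"dy": 96,"rz": 9},
    {"dx": 52,"dy": 128,"rz": 12},
    {"dx": 65,"dy": 160,"rz": 15.5},
  ],
)

```text
$.deltas[0]: bad value
```

Emit:
send_rows(
  deltas=[
    {"dx": 0,"dy": 0,"dz": 40,"rx": 0,"ry": 0,"rz": 0},
    {"dx": 0,"dy": 0,"dz": 80,"rx": 0,"ry": 0,"rz": 0},
    {"dx": 0,"dy": 0,"dz": 120,"rx": 0,"ry": 0,"rz": 0},
    {"dx": 0,"dy": 0,"dz": 120,"rx": 0,"ry": 0,"rz": 0},
  ],
)

```text
clock: 0.43
tcp_pos: [0.2966, -0.6098, 0.3716]
orientation: [3.049, 0.702, 0.006]
contact_force: [0.4, -1.2, 1.3]
grip_width: 0.0856
gripper_force: 0.0
```

Emit:
send_rows(
  deltas=[
    {"dx": 28,"dy": 22,"dz": 0,"rx": 0,"ry": 0,"rz": 3},
    {"dx": 57,"dy": 44,"dz": 0,"rx": 0,"ry": 0,"rz": 6},
    {"dx": 85,"dy": 66,"dz": 0,"rx": 0,"ry": 0,"rz": 9},
    {"dx": 114,"dy": 88,"dz": 0,"rx": 0,"ry": 0,"rz": 12},
    {"dx": 142,"dy": 109,"dz": 0,"rx": 0,"ry": 0,"rz": 15.5},
  ],
)

```text
clock: 0.85
tcp_pos: [0.4385, -0.4964, 0.3618]
orientation: [-2.936, -1.115, 0.0]
contact_force: [-0.3, -0.3, -0.2]
grip_width: 0.0855
gripper_force: 0.0
```

Emit:
send_rows(
  deltas=[
    {"dx": 22,"dy": 28,"dz": 0,"rx": 0,"ry": 0,"rz": 3},
    {"dx": 43,"dy": 56,"dz": 0,"rx": 0,"ry": 0,"rz": 6},
    {"dx": 64,"dy": 84,"dz": 0,"rx": 0,"ry": 0,"rz": 9},
    {"dx": 86,"dy": 112,"dz": 0,"rx": 0,"ry": 0,"rz": 12},
    {"dx": 107,"dy": 140,"dz": 0,"rx": 0,"ry": 0,"rz": 15.5},
  ],
)

```text
clock: 1.27
tcp_pos: [0.545, -0.3564, 0.3617]
orientation: [-2.759, -1.501, 0.001]
contact_force: [1.4, -0.2, -0.5]
grip_width: 0.0855
gripper_force: 0.0
```

Emit:
send_rows(
  deltas=[
    {"dx": 13,"dy": 32,"dz": 0,"rx": 0,"ry": 0,"rz": 3},
    {"dx": 26,"dy": 64,"dz": 0,"rx": 0,"ry": 0,"rz": 6},
    {"dx": 39,"dy": 96,"dz": 0,"rx": 0,"ry": 0,"rz": 9},
    {"dx": 52,"dy": 128,"dz": 0,"rx": 0,"ry": 0,"rz": 12},
    {"dx": 65,"dy": 160,"dz": 0,"rx": 0,"ry": 0,"rz": 15.5},
  ],
)

```text
clock: 1.68
tcp_pos: [0.6095, -0.1963, 0.3617]
orientation: [-2.532, -1.859, 0.001]
contact_force: [1.3, -0.2, 0.9]
grip_width: 0.0854
gripper_force: 0.0
```

Emit:
send_rows(
  deltas=[
    {"dx": 4,"dy": 34,"dz": 0,"rx": 0,"ry": 0,"rz": 3},
    {"dx": 7,"dy": 67,"dz": 0,"rx": 0,"ry": 0,"rz": 6},
    {"dx": 11,"dy": 101,"dz": 0,"rx": 0,"ry": 0,"rz": 9},
    {"dx": 14,"dy": 134,"dz": 0,"rx": 0,"ry": 0,"rz": 12},
    {"dx": 18,"dy": 168,"dz": 0,"rx": 0,"ry": 0,"rz": 15.5},
  ],
)

```text
clock: 2.1
tcp_pos: [0.627, -0.0286, 0.3618]
orientation: [-2.258, -2.184, 0.001]
contact_force: [0.5, -0.0, -0.4]
grip_width: 0.0852
gripper_force: 0.0
```

Emit:
send_rows(
  deltas=[
    {"dx": -5,"dy": 33,"dz": 0,"rx": 0,"ry": 0,"rz": 3},
    {"dx": -10,"dy": 66,"dz": 0,"rx": 0,"ry": 0,"rz": 6},
    {"dx": -16,"dy": 99,"dz": 0,"rx": 0,"ry": 0,"rz": 9},
    {"dx": -21,"dy": 132,"dz": 0,"rx": 0,"ry": 0,"rz": 12},
    {"dx": -26,"dy": 165,"dz": 0,"rx": 0,"ry": 0,"rz": 15.5},
  ],
)

```text
clock: 2.52
tcp_pos: [0.6006, 0.1364, 0.3618]
orientation: [-1.943, -2.468, 0.001]
contact_force: [-0.0, 0.1, 0.1]
grip_width: 0.0855
gripper_force: 0.0
```

Emit:
send_rows(
  deltas=[
    {"dx": -17,"dy": 37,"dz": 0,"rx": 0,"ry": 0,"rz": 4},
    {"dx": -34,"dy": 75,"dz": 0,"rx": 0,"ry": 0,"rz": 8},
    {"dx": -51,"dy": 112,"dz": 0,"rx": 0,"ry": 0,"rz": 12},
    {"dx": -68,"dy": 149,"dz": 0,"rx": 0,"ry": 0,"rz": 15.5},
    {"dx": -68,"dy": 149,"dz": 0,"rx": 0,"ry": 0,"rz": 15.5},
  ],
)

```text
clock: 2.93
tcp_pos: [0.5271, 0.2935, 0.3625]
orientation: [-1.571, -2.715, -0.005]
contact_force: [-1.3, 2.2, 0.7]
grip_width: 0.0849
gripper_force: 0.0
```

Emit:
send_rows(
  deltas=[
    {"dx": 0,"dy": 0,"dz": -41,"rx": 0,"ry": 0,"rz": 0},
    {"dx": 0,"dy": 0,"dz": -82,"rx": 0,"ry": 0,"rz": 0},
    {"dx": 0,"dy": 0,"dz": -123,"rx": 0,"ry": 0,"rz": 0},
    {"dx": 0,"dy": 0,"dz": -164,"rx": 0,"ry": 0,"rz": 0},
    {"dx": 0,"dy": 0,"dz": -205,"rx": 0,"ry": 0,"rz": 0},
  ],
)

```text
clock: 3.35
tcp_pos: [0.533, 0.2834, 0.1552]
orientation: [-1.596, -2.706, 0.0]
contact_force: [2.1, 0.6, 0.1]
grip_width: 0.0852
gripper_force: 0.0
```

Emit:
send_rows(
  deltas=[
    {"dx": 0,"dy": 0,"dz": -30,"rx": 0,"ry": 0,"rz": 0},
    {"dx": 0,"dy": 0,"dz": -32,"rx": 0,"ry": 0,"rz": 0},
    {"dx": 0,"dy": 0,"dz": -32,"rx": 0,"ry": 0,"rz": 0},
  ],
)

```text
clock: 3.6
tcp_pos: [0.5323, 0.2832, 0.1237]
orientation: [-1.595, -2.704, 0.005]
contact_force: [-0.4, 0.4, 0.8]
grip_width: 0.0851
gripper_force: 0.0
```

Run:
```python
from h import *
o=r.get_obs(); M=R.from_rotvec(o["orientation"]).as_matrix(); print(o["tcp_pos"],"\n",M.round(3), o["joints"].round(2))
f,P,c=grab("scene"); cv2.imwrite("pics/s1.png",cv2.resize(f[100:300,190:450],None,fx=3,fy=3,interpolation=cv2.INTER_CUBIC)[:600,:780])
Q=(P-o["tcp_pos"])@M
m=np.isfinite(Q[...,0])&(abs(Q[...,0])<.03)&(abs(Q[...,1])<.07)&(Q[...,2]<.025)&(P[...,2]>.092)
q=Q[m]
for lo,hi in((-.07,-.045),(-.045,-.03),(-.03,.03),(.03,.045),(.045,.07)):
    k=(q[:,1]>lo)&(q[:,1]<hi); 
    if k.sum(): print(lo,hi,k.sum(),"tool z max",np.percentile(q[k,2],[90,98]).round(4), "y",np.percentile(q[k,1],[2,98]).round(4))
```

```text
[0.53227449 0.28316138 0.12373306] 
 [[-0.484  0.875 -0.004]
 [ 0.875  0.484 -0.002]
 [ 0.    -0.004 -1.   ]] [-0.17  0.56 -0.57  1.8   0.37  0.89 -0.4 ]
-0.07 -0.045 1463 tool z max [-0.0531 -0.0191] y [-0.0694 -0.0458]
-0.045 -0.03 1131 tool z max [-0.061  -0.0232] y [-0.0442 -0.0303]
-0.03 0.03 1412 tool z max [-0.0741 -0.0654] y [-0.0298  0.0293]
0.03 0.045 324 tool z max [-0.0675 -0.0527] y [0.0303 0.0445]
0.045 0.07 677 tool z max [-0.0213 -0.0078] y [0.0453 0.0695]
```

View pics/s1.png

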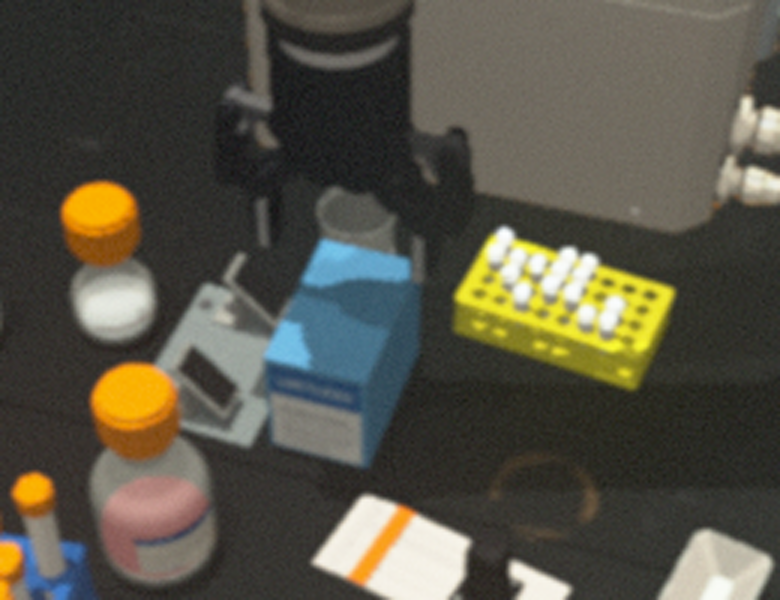

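Emit:
send_rows(
  deltas=[
    {"dx": 0,"dy": 0,"dz": -33,"rx": 0,"ry": 0,"rz": 0},
    {"dx": 0,"dy": 0,"dz": -66,"rx": 0,"ry": 0,"rz": 0},
    {"dx": 0,"dy": 0,"dz": -66,"rx": 0,"ry": 0,"rz": 0},
  ],
)

```text
clock: 3.9
tcp_pos: [0.5322, 0.2827, 0.057]
orientation: [-1.596, -2.704, 0.006]
contact_force: [-0.7, -1.0, -0.4]
grip_width: 0.0853
gripper_force: 0.0
```

Emit:
send_rows(
  deltas=[
    {"dx": 7,"dy": 4,"dz": 0,"rx": 0,"ry": 0,"rz": 0},
    {"dx": 14,"dy": 8,"dz": 0,"rx": 0,"ry": 0,"rz": 0},
    {"dx": 19,"dy": 10.5,"dz": 5,"rx": 0,"ry": 0,"rz": 0},
    {"dx": 25.5,"dy": 14,"dz": 10,"rx": 0,"ry": 0,"rz": 0},
    {"dx": 31.5,"dy": 17.5,"dz": 15,"rx": 0,"ry": 0,"rz": 0},
  ],
)

```text
clock: 4.32
tcp_pos: [0.5663, 0.3028, 0.0768]
orientation: [1.595, 2.705, 0.004]
contact_force: [-0.1, 0.5, 0.1]
grip_width: 0.085
gripper_force: 0.2
```

```bash
cat >> h.py <<'E'
U=np.array([.875,.485]); L=np.array([-.485,.875]); O=np.array([561.,301.])
def carton(tag):
    "blue carton points in bench profile coords (s rearwards, l left, z), mm"
    f,P,c=grab("scene"); cv2.imwrite(f"pics/{tag}.png",f)
    H,S,V=cv2.split(cv2.cvtColor(f,cv2.COLOR_BGR2HSV))
    m=(H>90)&(H<115)&(S>80)&np.isfinite(P[...,0]); p=P[m]*1000
    q=np.c_[(p[:,:2]-O)@U,(p[:,:2]-O)@L,p[:,2]]
    q=q[(abs(q[:,0])<120)&(abs(q[:,1])<75)&(q[:,2]>3)]
    for l in (-40,-20,0,20,40):
        k=q[abs(q[:,1]-l)<8]
        if len(k)>20: print("l",l,len(k),"s",np.percentile(k[:,0],[1,99]).round(0),"z",np.percentile(k[:,2],[1,99]).round(0),"apex s",k[np.argsort(k[:,2])[-6:],0].mean().round(0))
    k=q[q[:,1]>40]
    return f,P,q
E
python3 - <<'E'
from h import *
f,P,q=carton("s2")
np.save("q2.npy",q)
cv2.imwrite("pics/s2c.png",cv2.resize(f[130:300,190:430],None,fx=3,fy=3))
E
```

```text
l -40 142 s [-52.  32.] z [20. 88.] apex s 9.0
l -20 245 s [-52.  31.] z [21. 95.] apex s -18.0
l 0 306 s [-51.  31.] z [21. 98.] apex s -27.0
l 20 386 s [-51.  31.] z [ 22. 148.] apex s -16.0
l 40 388 s [-50.  32.] z [21. 98.] apex s -20.0
```

View pics/s2c.png

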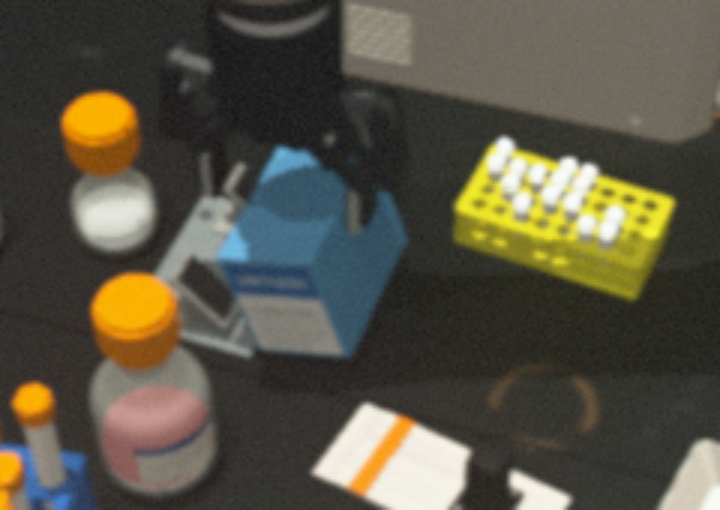

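The finger on the front face is tipping the carton (about 21°) with its rear edge at the foot; continue.

Emit:
send_rows(
  deltas=[
    {"dx": 5,"dy": 3,"dz": 3,"rx": 0,"ry": 0,"rz": 0},
    {"dx": 10.5,"dy": 6,"dz": 5,"rx": 0,"ry": 0,"rz": 0},
    {"dx": 16,"dy": 9,"dz": 7,"rx": 0,"ry": 0,"rz": 0},
    {"dx": 21,"dy": 11.5,"dz": 8,"rx": 0,"ry": 0,"rz": 0},
    {"dx": 26.5,"dy": 14.5,"dz": 9,"rx": 0,"ry": 0,"rz": 0},
  ],
)

```text
clock: 4.78
tcp_pos: [0.5921, 0.3161, 0.0834]
orientation: [1.596, 2.706, 0.0]
contact_force: [0.5, 0.4, -0.4]
grip_width: 0.0853
gripper_force: 0.2
```

Run:
```python
from h import *
f,P,q=carton("s3")
```

```text
l -40 186 s [-41.  58.] z [ 43. 102.] apex s 17.0
l -20 248 s [-40.  58.] z [ 43. 104.] apex s 11.0
l 0 311 s [-40.  54.] z [ 43. 106.] apex s 5.0
l 20 403 s [-39.  55.] z [ 41. 148.] apex s 8.0
l 40 386 s [-38.  57.] z [ 44. 105.] apex s 12.0
```

Emit:
send_rows(
  deltas=[
    {"dx": 3.5,"dy": 2,"dz": 0,"rx": 0,"ry": 0,"rz": 0},
    {"dx": 7,"dy": 4,"dz": 0,"rx": 0,"ry": 0,"rz": 0},
    {"dx": 10.5,"dy": 6,"dz": 0,"rx": 0,"ry": 0,"rz": 0},
    {"dx": 10.5,"dy": 6,"dz": 0,"rx": 0,"ry": 0,"rz": 0},
  ],
)

```text
clock: 5.17
tcp_pos: [0.599, 0.3203, 0.0822]
orientation: [-1.594, -2.703, 0.013]
contact_force: [-8.9, -5.1, 7.8]
grip_width: 0.0856
gripper_force: 6.0
```

Run:
```python
from h import *
f,P,q=carton("s4")
```

```text
l -40 180 s [-37.  64.] z [ 48. 102.] apex s 29.0
l -20 236 s [-37.  64.] z [ 46. 103.] apex s 21.0
l 0 291 s [-35.  60.] z [ 47. 132.] apex s 1.0
l 20 377 s [-36.  59.] z [ 48. 143.] apex s 14.0
l 40 373 s [-35.  62.] z [ 48. 103.] apex s 23.0
```

Emit:
send_rows(
  deltas=[
    {"dx": -7,"dy": -4,"dz": 0,"rx": 0,"ry": 0,"rz": 0},
    {"dx": -12,"dy": -7,"dz": 6,"rx": 0,"ry": 0,"rz": 0},
    {"dx": -14,"dy": -8,"dz": 35,"rx": 0,"ry": 0,"rz": 0},
    {"dx": -14,"dy": -8,"dz": 75,"rx": 0,"ry": 0,"rz": 0},
    {"dx": -14,"dy": -8,"dz": 110,"rx": 0,"ry": 0,"rz": 0},
  ],
)

```text
clock: 5.63
tcp_pos: [0.5874, 0.3139, 0.195]
orientation: [-1.595, -2.706, -0.0]
contact_force: [0.8, 0.3, 0.6]
grip_width: 0.0857
gripper_force: 0.0
```

Run:
```python
from h import *
f,P,q=carton("s5"); np.save("q5.npy",q)
cv2.imwrite("pics/s5c.png",cv2.resize(f[130:300,190:430],None,fx=3,fy=3))
f,P,c=grab("top"); cv2.imwrite("pics/t5.png",f); np.save("t5.npy",P)
# side-face corners: left face outline in (s,z)
k=q[(q[:,1]>42)]; h=cv2.minAreaRect(k[:,[0,2]].astype(np.float32)); print(h)
k=q[(abs(q[:,1])<40)]
print("front edge z lowest by side:",[np.round(np.percentile(k[np.sign(k[:,1])==g][:,2],1),1) for g in(-1,1)])
```

```text
l -40 329 s [-37.  62.] z [ 47. 103.] apex s 18.0
l -20 342 s [-36.  62.] z [ 48. 104.] apex s 20.0
l 0 357 s [-36.  59.] z [ 48. 104.] apex s 20.0
l 20 363 s [-35.  60.] z [ 48. 104.] apex s 27.0
l 40 378 s [-34.  63.] z [ 48. 313.] apex s 30.0
((49.06829833984375, 226.66543579101562), (389.3758239746094, 94.53794860839844), 78.62242889404297)
front edge z lowest by side: [np.float64(47.9), np.float64(47.8)]
```

View pics/s5c.png

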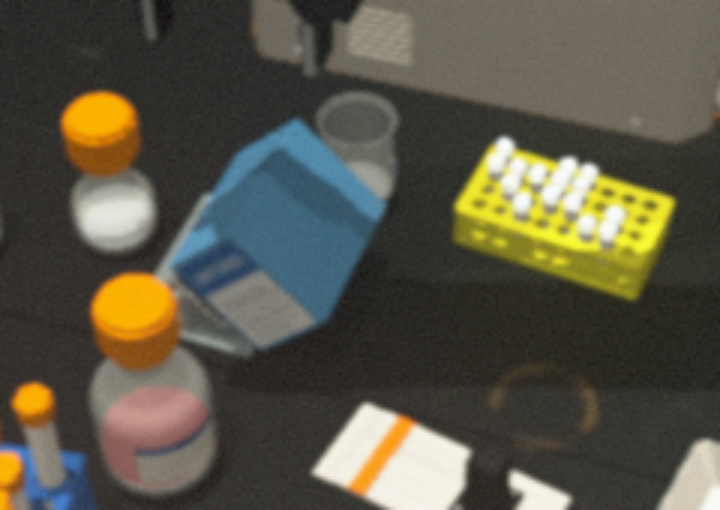

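The carton leans on the posts by itself (lower front edge at crop (325,320), 48 mm up, about 47°). Now the blade.

Emit:
send_rows(
  deltas=[
    {"dx": -40,"dy": 3,"dz": 0,"rx": 0,"ry": 0,"rz": -3},
    {"dx": -80,"dy": 6,"dz": 0,"rx": 0,"ry": 0,"rz": -6},
    {"dx": -120,"dy": 9,"dz": 0,"rx": 0,"ry": 0,"rz": -9},
    {"dx": -160,"dy": 12,"dz": 0,"rx": 0,"ry": 0,"rz": -11.8},
    {"dx": -200,"dy": 14,"dz": 0,"rx": 0,"ry": 0,"rz": -11.8},
  ],
)

```text
clock: 6.15
tcp_pos: [0.3859, 0.3279, 0.1934]
orientation: [1.869, 2.525, 0.002]
contact_force: [-0.2, 1.2, 0.8]
grip_width: 0.085
gripper_force: 0.0
```

Emit:
send_rows(
  deltas=[
    {"dx": -25,"dy": 2,"dz": -30,"rx": 0,"ry": 0,"rz": 0},
    {"dx": -25,"dy": 2,"dz": -70,"rx": 0,"ry": 0,"rz": 0},
    {"dx": -25,"dy": 2,"dz": -90,"rx": 0,"ry": 0,"rz": 0},
    {"dx": -25,"dy": 2,"dz": -90,"rx": 0,"ry": 0,"rz": 0},
  ],
)

```text
clock: 6.48
tcp_pos: [0.3604, 0.3278, 0.1]
orientation: [-1.863, -2.528, 0.01]
contact_force: [0.3, -0.2, 0.2]
grip_width: 0.0853
gripper_force: 0.0
```

Run:
```python
from h import *
o=r.get_obs(); M=R.from_rotvec(o["orientation"]).as_matrix(); print(o["tcp_pos"],M.round(3)[:,1], o["joints"].round(2))
f=cv2.imread("pics/t5.png"); P=np.load("t5.npy"); H,S,V=cv2.split(cv2.cvtColor(f,cv2.COLOR_BGR2HSV))
m=(H>90)&(H<115)&(S>80)&np.isfinite(P[...,0]); p=P[m]*1000
q=np.c_[(p[:,:2]-O)@U,(p[:,:2]-O)@L,p[:,2]]; q=q[(abs(q[:,0])<120)&(abs(q[:,1])<75)&(q[:,2]>40)&(q[:,2]<110)]
for s in(-25,-10,5,20,35,50):
    k=q[abs(q[:,0]-s)<4]
    if len(k)>10: print(s,np.percentile(k[:,1],[1,99]).round(1))
```

```text
[0.36036641 0.3277584  0.09999749] [ 0.955  0.296 -0.006] [-0.38  0.44 -0.58  2.08  0.36  0.73 -0.89]
-25 [-50.4  52.8]
-10 [-51.1  51.4]
5 [-51.7  51. ]
20 [-51.8  51.2]
35 [-52.7  50.5]
50 [-52.7  50. ]
```

Emit:
send_rows(
  deltas=[
    {"dx": 1,"dy": 1,"dz": -35,"rx": 0,"ry": 0,"rz": 0},
    {"dx": 1,"dy": 1,"dz": -67,"rx": 0,"ry": 0,"rz": 0},
    {"dx": 1,"dy": 1,"dz": -67,"rx": 0,"ry": 0,"rz": 0},
  ],
)

```text
clock: 6.73
tcp_pos: [0.3625, 0.3291, 0.0333]
orientation: [-1.865, -2.526, 0.009]
contact_force: [-2.0, -1.3, -0.1]
grip_width: 0.0852
gripper_force: 0.0
```

Emit:
send_rows(
  deltas=[
    {"dx": 0,"dy": 0,"dz": 0,"rx": 0,"ry": 0,"rz": 0},
    {"dx": 0,"dy": 0,"dz": 0,"rx": 0,"ry": 0,"rz": 0},
    {"dx": 0,"dy": 0,"dz": 0,"rx": 0,"ry": 0,"rz": 0},
    {"dx": 0,"dy": 0,"dz": 0,"rx": 0,"ry": 0,"rz": 0},
    {"dx": 0,"dy": 0,"dz": 0,"rx": 0,"ry": 0,"rz": 0},
  ],
  jaw=18,
  newtons=30,
)

```text
clock: 7.15
tcp_pos: [0.3645, 0.3315, 0.0377]
orientation: [1.866, 2.527, 0.004]
contact_force: [-2.3, -1.0, 2.0]
grip_width: 0.0256
gripper_force: 1.7
```

```bash
cat >> h.py <<'E'
def blade(f,P):
    H,S,V=cv2.split(cv2.cvtColor(f,cv2.COLOR_BGR2HSV)); z=P[...,2]*1000; x=P[...,0]*1000; y=P[...,1]*1000
    roi=(x>300)&(x<560)&(y>190)&(y<400)&(z<18)&(z>-5)
    b=roi&(H>5)&(H<30)&(S>90)&(V>120)
    m=(roi&(V>140)&(S<60)|b)
    n,l,s,_=cv2.connectedComponentsWithStats(cv2.morphologyEx(m.astype(np.uint8),cv2.MORPH_CLOSE,np.ones((3,3)))); k=1+np.argmax(s[1:,4])
    p=P[(l==k)&m][:,:2]*1000; p=p.astype(np.float32); R_=cv2.minAreaRect(p); print("blade",np.round(R_[0],1),np.round(R_[1],1),round(R_[2],1))
    p=P[b&(l==k)][:,:2].astype(np.float32)*1000; B=cv2.minAreaRect(p); print("band",np.round(B[0],1),np.round(B[1],1),round(B[2],1))
E
python3 - <<'E'
from h import *
o=r.get_obs(); M=R.from_rotvec(o["orientation"]).as_matrix(); print(o["tcp_pos"],M.round(3)[:,1],o["grip_width"],o["gripper_force"])
for n in("top","scene"):
    f,P,c=grab(n); blade(f,P)
E
```

```text
[0.36452998 0.33153144 0.03772134] [0.956 0.294 0.002] 0.025644694634318243 1.7280381917953491
blade [455.8 349.7] [66.3 29.1] 78.4
band [437.6 326. ] [ 8.7 13.3] 26.2
blade [396.8 341.4] [143.   67.9] 14.9
band [434.5 351.4] [14.4 68.1] 19.5
```

Emit:
send_rows(
  deltas=[
    {"dx": 0,"dy": 0,"dz": 0,"rx": 0,"ry": 0,"rz": 0},
    {"dx": 0,"dy": 0,"dz": 0,"rx": 0,"ry": 0,"rz": 0},
    {"dx": 0,"dy": 0,"dz": 0,"rx": 0,"ry": 0,"rz": 0},
    {"dx": 0,"dy": 0,"dz": 0,"rx": 0,"ry": 0,"rz": 0},
  ],
)

```text
clock: 7.58
tcp_pos: [0.3644, 0.3315, 0.0376]
orientation: [1.865, 2.527, 0.003]
contact_force: [-0.4, -1.8, 8.4]
grip_width: 0.0218
gripper_force: 30.8
```

Run:
```python
from h import *
o=r.get_obs(); M=R.from_rotvec(o["orientation"]).as_matrix(); print(o["tcp_pos"],M.round(3)[:,1],o["grip_width"],o["gripper_force"],o["contact_force"])
```

```text
[0.36443479 0.33150379 0.03764006] [0.956 0.295 0.002] 0.02181030226740103 30.764796137809753 [-0.43087098 -1.75980135  8.36924266]
```

Emit:
send_rows(
  deltas=[
    {"dx": 10,"dy": -11,"dz": 1,"rx": 0,"ry": 0,"rz": 2},
    {"dx": 22,"dy": -24,"dz": 1,"rx": 0,"ry": 0,"rz": 4},
    {"dx": 34,"dy": -37,"dz": 1,"rx": 0,"ry": 0,"rz": 6},
    {"dx": 46,"dy": -50,"dz": 1,"rx": 0,"ry": 0,"rz": 8},
    {"dx": 56,"dy": -61,"dz": 1,"rx": 0,"ry": 0,"rz": 10},
  ],
)

```text
clock: 8.0
tcp_pos: [0.4208, 0.269, 0.0378]
orientation: [1.636, 2.681, 0.001]
contact_force: [-0.0, 0.0, -0.1]
grip_width: 0.0217
gripper_force: 29.5
```

Emit:
send_rows(
  deltas=[
    {"dx": 9,"dy": -9,"dz": 0,"rx": 0,"ry": 0,"rz": 0},
    {"dx": 17,"dy": -18,"dz": 0,"rx": 0,"ry": 0,"rz": 0},
    {"dx": 22,"dy": -23,"dz": 0,"rx": 0,"ry": 0,"rz": 0},
    {"dx": 22,"dy": -23,"dz": 0,"rx": 0,"ry": 0,"rz": 0},
  ],
)

```text
clock: 8.33
tcp_pos: [0.4433, 0.2456, 0.0377]
orientation: [1.641, 2.677, 0.0]
contact_force: [0.7, -0.9, 1.0]
grip_width: 0.0218
gripper_force: 29.6
```

Run:
```python
from h import *
o=r.get_obs(); M=R.from_rotvec(o["orientation"]).as_matrix(); print(o["tcp_pos"],M.round(3)[:,1],o["grip_width"],o["gripper_force"],o["contact_force"])
f,P,q=carton("s6"); blade(f,P)
cv2.imwrite("pics/s6c.png",cv2.resize(f[130:300,220:420],None,fx=3.5,fy=3.5,interpolation=cv2.INTER_CUBIC))
f,P,c=grab("top"); cv2.imwrite("pics/t6.png",f); blade(f,P)
```

```text
[0.44331655 0.24560229 0.03770222] [0.891 0.454 0.001] 0.02184127895686609 29.589352905750275 [ 0.65793024 -0.931384    0.96558671]
l -40 340 s [-37.  62.] z [ 48. 104.] apex s 20.0
l -20 339 s [-36.  64.] z [ 48. 103.] apex s 20.0
l 0 356 s [-36.  62.] z [ 49. 104.] apex s 21.0
l 20 362 s [-36.  62.] z [ 47. 105.] apex s -21.0
l 40 387 s [-35.  62.] z [ 48. 104.] apex s 22.0
blade [470.  254.9] [128.5  70.3] 27.6
band [509.1 275. ] [13.3 69.6] 29.8
blade [510.  293.2] [27.9 55. ] 62.1
band [496.3 292.7] [10.4 24.3] 26.1
```

View pics/s6c.png

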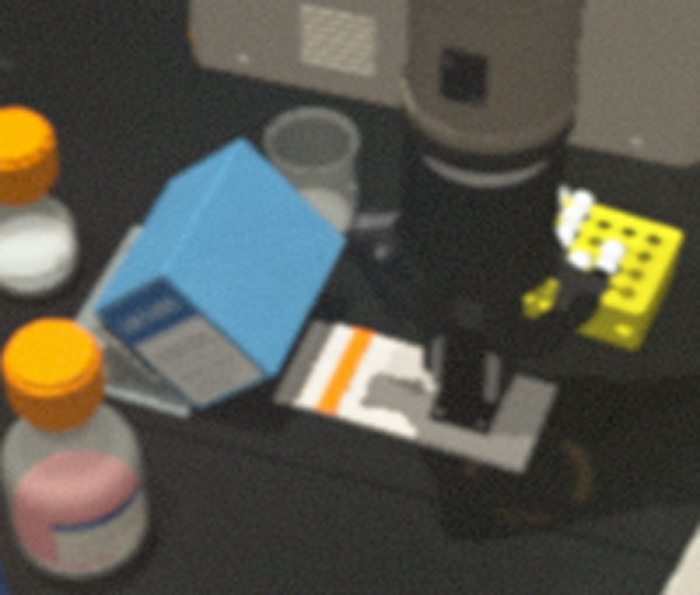

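The blade lies under the leaning carton: band at crop (345,370), crossing the front, tip hidden under it, square. Release and go above the carton.

Emit:
send_rows(
  deltas=[
    {"dx": 0,"dy": 0,"dz": 0,"rx": 0,"ry": 0,"rz": 0},
    {"dx": 0,"dy": 0,"dz": 0,"rx": 0,"ry": 0,"rz": 0},
    {"dx": 0,"dy": 0,"dz": 0,"rx": 0,"ry": 0,"rz": 0},
    {"dx": 0,"dy": 0,"dz": 0,"rx": 0,"ry": 0,"rz": 0},
    {"dx": 0,"dy": 0,"dz": 5,"rx": 0,"ry": 0,"rz": 0},
  ],
  jaw=75,
)

```text
clock: 8.85
tcp_pos: [0.441, 0.247, 0.0418]
orientation: [-1.637, -2.681, 0.002]
contact_force: [0.7, 0.2, 0.6]
grip_width: 0.0752
gripper_force: 0.0
```

Emit:
send_rows(
  deltas=[
    {"dx": 0,"dy": 0,"dz": 35,"rx": 0,"ry": 0,"rz": 0},
    {"dx": 0,"dy": 0,"dz": 75,"rx": 0,"ry": 0,"rz": 0},
    {"dx": 0,"dy": 0,"dz": 115,"rx": 0,"ry": 0,"rz": 0},
    {"dx": 0,"dy": 0,"dz": 155,"rx": 0,"ry": 0,"rz": 0},
  ],
)

```text
clock: 9.18
tcp_pos: [0.441, 0.2471, 0.1992]
orientation: [-1.636, -2.681, 0.001]
contact_force: [1.0, 0.3, -0.3]
grip_width: 0.075
gripper_force: 0.0
```

Emit:
send_rows(
  deltas=[
    {"dx": 35,"dy": 16,"dz": 0,"rx": 0,"ry": 0,"rz": 0},
    {"dx": 70,"dy": 32,"dz": 0,"rx": 0,"ry": 0,"rz": 0},
    {"dx": 105,"dy": 50,"dz": 0,"rx": 0,"ry": 0,"rz": 0},
    {"dx": 137,"dy": 65,"dz": 0,"rx": 0,"ry": 0,"rz": 0},
    {"dx": 137,"dy": 65,"dz": 0,"rx": 0,"ry": 0,"rz": 0},
  ],
  jaw=60,
)

```text
clock: 9.6
tcp_pos: [0.5838, 0.3139, 0.1972]
orientation: [1.641, 2.679, 0.006]
contact_force: [0.8, -0.6, -0.2]
grip_width: 0.0601
gripper_force: 0.0
```

Emit:
send_rows(
  deltas=[
    {"dx": 0,"dy": 0,"dz": -35,"rx": 0,"ry": 0,"rz": 0},
    {"dx": 0,"dy": 0,"dz": -65,"rx": 0,"ry": 0,"rz": 0},
    {"dx": 0,"dy": 0,"dz": -65,"rx": 0,"ry": 0,"rz": 0},
  ],
)

```text
clock: 9.85
tcp_pos: [0.5754, 0.3095, 0.1264]
orientation: [-1.635, -2.677, 0.014]
contact_force: [-1.4, -1.6, -0.3]
grip_width: 0.06
gripper_force: 0.0
```

Run:
```python
from h import *
o=r.get_obs(); M=R.from_rotvec(o["orientation"]).as_matrix(); print(o["tcp_pos"],M.round(3)[:,1],o["grip_width"])
u=np.array([.889,.459]); print("c",(o["tcp_pos"][:2]*1000-[567.5,304.5])@u, "lat",(o["tcp_pos"][:2]*1000-[567.5,304.5])@[-u[1],u[0]])
f,P,q=carton("s7"); blade(f,P)
cv2.imwrite("pics/s7c.png",cv2.resize(f[130:300,220:420],None,fx=3.5,fy=3.5,interpolation=cv2.INTER_CUBIC))
```

```text
[0.57538413 0.30948967 0.12641107] [ 0.89   0.457 -0.01 ] 0.06002537057587494
c 9.299249024720861 lat 0.8170054022169513
l -40 259 s [-37.  63.] z [ 48. 104.] apex s 19.0
l -20 317 s [-37.  63.] z [ 46. 104.] apex s 20.0
l 0 352 s [-36.  58.] z [ 48. 106.] apex s -1.0
l 20 373 s [-35.  60.] z [ 48. 167.] apex s -11.0
l 40 381 s [-34.  62.] z [ 47. 104.] apex s 22.0
blade [463.5 259.6] [126.   62.6] 25.5
band [506.3 280.2] [14.5 61. ] 27.2
```

View pics/s7c.png

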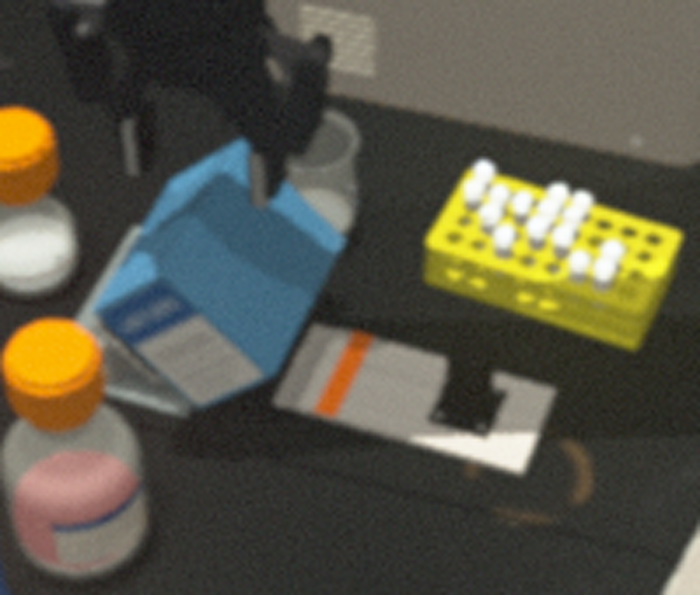

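The blade stays in place (band at crop (345,370)); the gripper is above the carton apex. Settle and check.

Emit:
send_rows(
  deltas=[
    {"dx": 0,"dy": 0,"dz": 0,"rx": 0,"ry": 0,"rz": 0},
    {"dx": 0,"dy": 0,"dz": 0,"rx": 0,"ry": 0,"rz": 0},
    {"dx": 0,"dy": 0,"dz": 0,"rx": 0,"ry": 0,"rz": 0},
  ],
)

```text
clock: 10.15
tcp_pos: [0.5797, 0.3129, 0.1347]
orientation: [1.637, 2.679, 0.005]
contact_force: [-0.1, 0.3, 0.9]
grip_width: 0.0601
gripper_force: 0.0
```

Run:
```python
from h import *
o=r.get_obs(); t=o["tcp_pos"]*1000; print(t)
u=np.array([.889,.459]); print("c",(t[:2]-[567.5,304.5])@u)
M=R.from_rotvec(o["orientation"]).as_matrix()
for n in("scene","top"):
    f,P,c=grab(n); blade(f,P)
    if n=="scene":
        Q=((P*1000)-t)@M; H,S,V=cv2.split(cv2.cvtColor(f,cv2.COLOR_BGR2HSV))
        ok=np.isfinite(Q[...,0])&(abs(Q[...,0])<14)&(abs(abs(Q[...,1])-35)<10)&(S<90)&(Q[...,2]>-40)&(Q[...,2]<14)
        for sg in(-1,1):
            k=Q[ok&(np.sign(Q[...,1])==sg)]; print(sg,len(k),np.percentile(k[:,2],[90,97,99]).round(1),np.percentile(k[k[:,2]>-15][:,1],[3,97]).round(1))
```

```text
[579.74632012 312.85330659 134.73400749]
c 14.721146314323128
blade [463.2 259.6] [125.5  62.8] 26.4
band [506.6 280.5] [14.2 61.8] 28.5
-1 144 [-3.9  1.3  2.8] [-40.8 -28.4]
1 184 [-1.7  1.9  3.5] [32.2 44.1]
blade [462.7 256.7] [127.2  60.2] 27.1
band [504.9 278.1] [12.  59.8] 26.7
```

Emit:
send_rows(
  deltas=[
    {"dx": 0,"dy": 0,"dz": -20,"rx": 0,"ry": 0,"rz": 0},
    {"dx": 0,"dy": 0,"dz": -38,"rx": 0,"ry": 0,"rz": 0},
    {"dx": 0,"dy": 0,"dz": -50,"rx": 0,"ry": 0,"rz": 0},
    {"dx": 0,"dy": 0,"dz": -50,"rx": 0,"ry": 0,"rz": 0},
    {"dx": 0,"dy": 0,"dz": -50,"rx": 0,"ry": 0,"rz": 0},
  ],
)

```text
clock: 10.67
tcp_pos: [0.5788, 0.3121, 0.0827]
orientation: [1.638, 2.681, -0.0]
contact_force: [-0.2, -0.7, 0.6]
grip_width: 0.0592
gripper_force: 0.5
```

Run:
```python
from h import *
o=r.get_obs(); t=o["tcp_pos"]*1000
u=np.array([.889,.459]); print(t,"c",(t[:2]-[567.5,304.5])@u)
f,P,q=carton("s8")
```

```text
[578.83760246 312.12320585  82.7298827 ] c 13.57818007161642
l -40 140 s [-38.  63.] z [47. 89.] apex s 36.0
l -20 202 s [-37.  60.] z [ 48. 102.] apex s 21.0
l 0 286 s [-36.  57.] z [ 48. 104.] apex s 21.0
l 20 382 s [-35.  60.] z [ 48. 149.] apex s 5.0
l 40 371 s [-35.  61.] z [ 48. 104.] apex s 22.0
```

Emit:
send_rows(
  deltas=[
    {"dx": -2,"dy": -1,"dz": 0,"rx": 0,"ry": 0,"rz": 0},
    {"dx": -4,"dy": -2,"dz": 0,"rx": 0,"ry": 0,"rz": 0},
    {"dx": -6,"dy": -3,"dz": 0,"rx": 0,"ry": 0,"rz": 0},
    {"dx": -8,"dy": -4,"dz": 0,"rx": 0,"ry": 0,"rz": 0},
    {"dx": -10,"dy": -5,"dz": 0,"rx": 0,"ry": 0,"rz": 0},
  ],
)

```text
clock: 11.13
tcp_pos: [0.5701, 0.3078, 0.0836]
orientation: [1.637, 2.679, 0.006]
contact_force: [3.2, 1.1, 6.9]
grip_width: 0.0601
gripper_force: 3.4
```

Run:
```python
from h import *
o=r.get_obs(); t=o["tcp_pos"]*1000
u=np.array([.889,.459]); print(t,"c",(t[:2]-[567.5,304.5])@u)
f,P,q=carton("s9")
```

```text
[570.13801425 307.75361517  83.55627134] c 3.838604029304671
l -40 122 s [-39.  57.] z [13. 91.] apex s 31.0
l -20 196 s [-39.  50.] z [ 44. 105.] apex s 16.0
l 0 278 s [-38.  52.] z [ 46. 104.] apex s 16.0
l 20 411 s [-42.  58.] z [ 46. 150.] apex s 1.0
l 40 384 s [-37.  60.] z [ 45. 105.] apex s 18.0
```

Emit:
send_rows(
  deltas=[
    {"dx": -1.5,"dy": -0.8,"dz": 0,"rx": 0,"ry": 0,"rz": 0},
    {"dx": -3,"dy": -1.5,"dz": 0,"rx": 0,"ry": 0,"rz": 0},
    {"dx": -4.5,"dy": -2.3,"dz": 0,"rx": 0,"ry": 0,"rz": 0},
    {"dx": -6,"dy": -3,"dz": 0,"rx": 0,"ry": 0,"rz": 0},
    {"dx": -7,"dy": -3.5,"dz": 0,"rx": 0,"ry": 0,"rz": 0},
  ],
)

```text
clock: 11.6
tcp_pos: [0.5653, 0.3054, 0.0854]
orientation: [1.637, 2.677, 0.013]
contact_force: [5.2, 1.6, 11.7]
grip_width: 0.0598
gripper_force: 6.0
```

Run:
```python
from h import *
o=r.get_obs(); t=o["tcp_pos"]*1000
u=np.array([.889,.459]); print(t,"c",(t[:2]-[567.5,304.5])@u,o["contact_force"],o["gripper_force"])
f,P,q=carton("s10")
```

```text
[565.29920037 305.36338384  85.44774773] c -1.5602176911480516 [ 5.17649183  1.58348409 11.70001517] 5.980084561742842
l -40 130 s [-42.  54.] z [43. 96.] apex s 22.0
l -20 211 s [-42.  45.] z [ 43. 105.] apex s 8.0
l 0 302 s [-41.  45.] z [ 42. 105.] apex s 11.0
l 20 410 s [-46.  55.] z [ 43. 155.] apex s -7.0
l 40 394 s [-39.  56.] z [ 43. 104.] apex s 10.0
```

Emit:
send_rows(
  deltas=[
    {"dx": -0.5,"dy": -0.3,"dz": 1.5,"rx": 0,"ry": 0,"rz": 0},
    {"dx": -2,"dy": -1,"dz": 2.5,"rx": 0,"ry": 0,"rz": 0},
    {"dx": -3.5,"dy": -1.8,"dz": 3.5,"rx": 0,"ry": 0,"rz": 0},
    {"dx": -5,"dy": -2.5,"dz": 4.5,"rx": 0,"ry": 0,"rz": 0},
    {"dx": -6,"dy": -3,"dz": 5,"rx": 0,"ry": 0,"rz": 0},
  ],
)

```text
clock: 12.07
tcp_pos: [0.5572, 0.3011, 0.0889]
orientation: [1.638, 2.679, 0.005]
contact_force: [1.7, -0.4, 6.2]
grip_width: 0.0604
gripper_force: 3.0
```

Run:
```python
from h import *
o=r.get_obs(); t=o["tcp_pos"]*1000
u=np.array([.889,.459]); print(t,"c",(t[:2]-[567.5,304.5])@u,o["contact_force"],o["gripper_force"])
f,P,q=carton("s11")
```

```text
[557.16606627 301.14260215  88.91221671] c -10.727912695761898 [ 1.69081874 -0.4047131   6.15661231] 2.976792154368013
l -40 143 s [-47.  45.] z [37. 98.] apex s 9.0
l -20 229 s [-46.  35.] z [ 38. 105.] apex s -2.0
l 0 335 s [-45.  47.] z [ 38. 110.] apex s 17.0
l 20 414 s [-45.  49.] z [ 38. 157.] apex s -15.0
l 40 389 s [-43.  49.] z [ 38. 105.] apex s -1.0
```

Emit:
send_rows(
  deltas=[
    {"dx": 3,"dy": 1.5,"dz": 1,"rx": 0,"ry": 0,"rz": 0},
    {"dx": 7,"dy": 3.5,"dz": 2,"rx": 0,"ry": 0,"rz": 0},
    {"dx": 8,"dy": 4,"dz": 3,"rx": 0,"ry": 0,"rz": 0},
    {"dx": 8,"dy": 4,"dz": 3,"rx": 0,"ry": 0,"rz": 0},
  ],
  jaw=42,
  newtons=20,
)

```text
clock: 12.45
tcp_pos: [0.5657, 0.3056, 0.0928]
orientation: [1.637, 2.678, 0.006]
contact_force: [0.8, -0.6, 12.3]
grip_width: 0.0424
gripper_force: 10.5
```

Run:
```python
from h import *
o=r.get_obs(); t=o["tcp_pos"]*1000
u=np.array([.889,.459]); print(t,"c",(t[:2]-[567.5,304.5])@u,o["contact_force"],o["gripper_force"],o["grip_width"])
f,P,q=carton("s12")
cv2.imwrite("pics/s12c.png",cv2.resize(f[130:300,220:420],None,fx=3.5,fy=3.5,interpolation=cv2.INTER_CUBIC))
```

```text
[565.6722805  305.57214041  92.77680168] c -1.1327301838514319 [ 0.80913888 -0.6290975  12.27901657] 10.459828544408083 0.04244073085091984
l -40 168 s [-45.  44.] z [37. 92.] apex s 22.0
l -20 203 s [-44.  35.] z [ 39. 103.] apex s 6.0
l 0 284 s [-44.  49.] z [ 39. 109.] apex s 21.0
l 20 401 s [-43.  52.] z [ 41. 156.] apex s -7.0
l 40 373 s [-42.  52.] z [ 41. 105.] apex s 4.0
```

View pics/s12c.png

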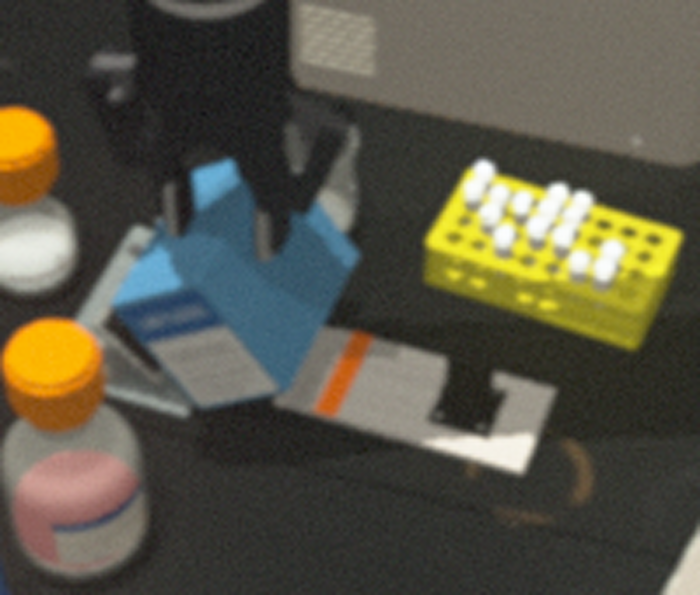

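Both fingers now straddle the top corner (tips at crop (175,215) and (265,255)); open stepwise so that the front finger lets it down.

Emit:
send_rows(
  deltas=[
    {"dx": 0,"dy": 0,"dz": 2,"rx": 0,"ry": 0,"rz": 0},
    {"dx": 0,"dy": 0,"dz": 3,"rx": 0,"ry": 0,"rz": 0},
    {"dx": 0,"dy": 0,"dz": 3,"rx": 0,"ry": 0,"rz": 0},
    {"dx": 0,"dy": 0,"dz": 3,"rx": 0,"ry": 0,"rz": 0},
  ],
  jaw=50,
)

```text
clock: 12.83
tcp_pos: [0.5632, 0.3042, 0.093]
orientation: [-1.638, -2.68, 0.002]
contact_force: [-0.9, 0.1, 3.2]
grip_width: 0.0502
gripper_force: 1.1
```

Run:
```python
from h import *
o=r.get_obs(); t=o["tcp_pos"]*1000
u=np.array([.889,.459]); print(t,"c",(t[:2]-[567.5,304.5])@u,o["contact_force"],o["gripper_force"],o["grip_width"])
f,P,q=carton("s13")
```

```text
[563.24189376 304.19171797  93.03409738] c -3.9269578951819377 [-0.93549065  0.1154803   3.20047141] 1.0613192851451458 0.050210591108159654
l -40 177 s [-49.  44.] z [34. 91.] apex s 16.0
l -20 221 s [-49.  38.] z [ 33. 100.] apex s -2.0
l 0 295 s [-47.  37.] z [ 34. 104.] apex s -6.0
l 20 423 s [-47.  45.] z [ 36. 156.] apex s -11.0
l 40 400 s [-46.  46.] z [ 35. 103.] apex s -7.0
```

Emit:
send_rows(
  deltas=[
    {"dx": 0,"dy": 0,"dz": 1,"rx": 0,"ry": 0,"rz": 0},
    {"dx": 0,"dy": 0,"dz": 1,"rx": 0,"ry": 0,"rz": 0},
    {"dx": 0,"dy": 0,"dz": 1,"rx": 0,"ry": 0,"rz": 0},
  ],
  jaw=59,
)

```text
clock: 13.13
tcp_pos: [0.5637, 0.3044, 0.0941]
orientation: [-1.638, -2.681, 0.001]
contact_force: [-0.8, -1.1, 0.1]
grip_width: 0.0588
gripper_force: 0.2
```

Run:
```python
from h import *
o=r.get_obs(); t=o["tcp_pos"]*1000
u=np.array([.889,.459]); print(t,"c",(t[:2]-[567.5,304.5])@u,o["contact_force"],o["gripper_force"],o["grip_width"])
f,P,q=carton("s14")
```

```text
[563.67904665 304.42032471  94.09362701] c -3.4333984898380137 [-0.80950715 -1.11759166  0.14330325] 0.2259279192334227 0.05879705683649735
l -40 193 s [-51.  55.] z [29. 91.] apex s 10.0
l -20 255 s [-51.  39.] z [30. 98.] apex s -7.0
l 0 305 s [-49.  39.] z [ 32. 103.] apex s -29.0
l 20 397 s [-49.  38.] z [ 31. 157.] apex s -13.0
l 40 399 s [-48.  40.] z [ 32. 103.] apex s -14.0
```

Emit:
send_rows(
  deltas=[
    {"dx": 0,"dy": 0,"dz": 0,"rx": 0,"ry": 0,"rz": 0},
    {"dx": 0,"dy": 0,"dz": 0,"rx": 0,"ry": 0,"rz": 0},
    {"dx": 0,"dy": 0,"dz": 0,"rx": 0,"ry": 0,"rz": 0},
  ],
  jaw=70,
)

```text
clock: 13.43
tcp_pos: [0.5638, 0.3044, 0.0942]
orientation: [-1.638, -2.681, 0.0]
contact_force: [-0.2, 0.3, 0.1]
grip_width: 0.0701
gripper_force: 0.1
```

Emit:
send_rows(
  deltas=[
    {"dx": 0,"dy": 0,"dz": 0,"rx": 0,"ry": 0,"rz": 0},
    {"dx": 0,"dy": 0,"dz": 0,"rx": 0,"ry": 0,"rz": 0},
    {"dx": 0,"dy": 0,"dz": -2,"rx": 0,"ry": 0,"rz": 0},
    {"dx": 0,"dy": 0,"dz": -4,"rx": 0,"ry": 0,"rz": 0},
  ],
  jaw=80,
)

```text
clock: 13.77
tcp_pos: [0.5638, 0.3046, 0.0904]
orientation: [1.638, 2.681, 0.0]
contact_force: [-0.8, -0.6, 1.4]
grip_width: 0.0801
gripper_force: 0.8
```

Run:
```python
from h import *
o=r.get_obs(); t=o["tcp_pos"]*1000
u=np.array([.889,.459]); print(t,"c",(t[:2]-[567.5,304.5])@u,o["contact_force"],o["gripper_force"],o["grip_width"])
f,P,q=carton("s15")
```

```text
[563.80260216 304.56678663  90.36567201] c -3.2563316133741194 [-0.78994399 -0.56050001  1.36917424] 0.7705090717718122 0.08011422995039498
l -40 193 s [-55.  29.] z [22. 93.] apex s -12.0
l -20 262 s [-54.  29.] z [22. 95.] apex s -15.0
l 0 303 s [-53.  29.] z [ 23. 139.] apex s -34.0
l 20 398 s [-53.  29.] z [ 24. 158.] apex s -18.0
l 40 383 s [-52.  29.] z [24. 98.] apex s -27.0
```

Emit:
send_rows(
  deltas=[
    {"dx": 0,"dy": 0,"dz": -2,"rx": 0,"ry": 0,"rz": 0},
    {"dx": -2,"dy": -1,"dz": -5,"rx": 0,"ry": 0,"rz": 0},
    {"dx": -4,"dy": -2,"dz": -8,"rx": 0,"ry": 0,"rz": 0},
    {"dx": -6,"dy": -3,"dz": -11,"rx": 0,"ry": 0,"rz": 0},
    {"dx": -8,"dy": -4,"dz": -13,"rx": 0,"ry": 0,"rz": 0},
  ],
  jaw=85,
)

```text
clock: 14.23
tcp_pos: [0.5551, 0.3001, 0.0767]
orientation: [-1.638, -2.68, 0.002]
contact_force: [-2.7, -0.9, 2.2]
grip_width: 0.0851
gripper_force: 1.3
```

Run:
```python
from h import *
o=r.get_obs(); t=o["tcp_pos"]*1000
u=np.array([.889,.459]); print(t,"c",(t[:2]-[567.5,304.5])@u,o["contact_force"],o["gripper_force"],o["grip_width"])
f,P,q=carton("s16"); blade(f,P)
```

```text
[555.05012894 300.11102267  76.69799273] c -13.0824759660821 [-2.6628565  -0.90669406  2.22413242] 1.264435948105529 0.08508472742281567
l -40 108 s [-57.  19.] z [12. 91.] apex s -17.0
l -20 216 s [-56.  19.] z [14. 90.] apex s -25.0
l 0 281 s [-55.  19.] z [ 19. 124.] apex s -40.0
l 20 373 s [-55.  19.] z [ 20. 149.] apex s -26.0
l 40 365 s [-54.  20.] z [18. 93.] apex s -37.0
blade [458.6 257.5] [113.7  62.6] 28.3
band [504.7 280.1] [10.7 58.9] 27.2
```

Emit:
send_rows(
  deltas=[
    {"dx": -2,"dy": -1,"dz": -2,"rx": 0,"ry": 0,"rz": 0},
    {"dx": -4,"dy": -2,"dz": -4,"rx": 0,"ry": 0,"rz": 0},
    {"dx": -6,"dy": -3,"dz": -6,"rx": 0,"ry": 0,"rz": 0},
    {"dx": -8,"dy": -4,"dz": -8,"rx": 0,"ry": 0,"rz": 0},
    {"dx": -10,"dy": -5,"dz": -8,"rx": 0,"ry": 0,"rz": 0},
  ],
)

```text
clock: 14.7
tcp_pos: [0.5458, 0.2954, 0.0689]
orientation: [1.638, 2.681, 0.001]
contact_force: [0.2, 0.0, -0.0]
grip_width: 0.0853
gripper_force: 0.0
```

Run:
```python
from h import *
o=r.get_obs(); t=o["tcp_pos"]*1000
u=np.array([.889,.459]); print(t,"c",(t[:2]-[567.5,304.5])@u,o["contact_force"],o["gripper_force"],o["grip_width"])
f,P,q=carton("s17"); blade(f,P)
```

```text
[545.82998815 295.4286391   68.89697973] c -23.42839518586182 [ 0.21175047  0.00295241 -0.02402048] 0.0 0.08531276227848343
l -40 49 s [-58.  48.] z [ 6. 90.] apex s -33.0
l -20 176 s [-57.  14.] z [12. 88.] apex s -24.0
l 0 294 s [-57.  14.] z [ 16. 133.] apex s -47.0
l 20 380 s [-56.  15.] z [ 16. 150.] apex s -54.0
l 40 351 s [-55.  15.] z [16. 90.] apex s -45.0
blade [457.7 256.6] [111.9  62.6] 26.7
band [503.8 279.8] [ 8.6 62.6] 26.6
```

Emit:
send_rows(
  deltas=[
    {"dx": -2,"dy": -1,"dz": 0,"rx": 0,"ry": 0,"rz": 0},
    {"dx": -2,"dy": -1,"dz": 10,"rx": 0,"ry": 0,"rz": 0},
    {"dx": -2,"dy": -1,"dz": 40,"rx": 0,"ry": 0,"rz": 0},
    {"dx": -2,"dy": -1,"dz": 80,"rx": 0,"ry": 0,"rz": 0},
    {"dx": -2,"dy": -1,"dz": 120,"rx": 0,"ry": 0,"rz": 0},
  ],
)

```text
clock: 15.17
tcp_pos: [0.5432, 0.2943, 0.1908]
orientation: [-1.637, -2.68, 0.002]
contact_force: [1.2, 0.4, 0.0]
grip_width: 0.0853
gripper_force: 0.0
```

Emit:
send_rows(
  deltas=[
    {"dx": 0,"dy": 0,"dz": 40,"rx": 0,"ry": 0,"rz": 0},
    {"dx": 0,"dy": 0,"dz": 80,"rx": 0,"ry": 0,"rz": 0},
    {"dx": 0,"dy": 0,"dz": 100,"rx": 0,"ry": 0,"rz": 0},
    {"dx": 0,"dy": 0,"dz": 100,"rx": 0,"ry": 0,"rz": 0},
    {"dx": 0,"dy": 0,"dz": 100,"rx": 0,"ry": 0,"rz": 0},
  ],
)

```text
clock: 15.58
tcp_pos: [0.5443, 0.2951, 0.2916]
orientation: [1.637, 2.679, 0.005]
contact_force: [0.2, -0.1, -1.3]
grip_width: 0.0847
gripper_force: 0.0
```

Run:
```python
from h import *
f,P,q=carton("s18"); blade(f,P)
cv2.imwrite("pics/s18c.png",cv2.resize(f[130:300,220:420],None,fx=3.5,fy=3.5,interpolation=cv2.INTER_CUBIC))
def top(P,f):
    H,S,V=cv2.split(cv2.cvtColor(f,cv2.COLOR_BGR2HSV)); m=(H>90)&(H<115)&(S>80)&(P[...,2]>.078)&(P[...,2]<.094)
    p=P[m]*1000; p=p[np.hypot(p[:,0]-540,p[:,1]-290)<90]; R_=cv2.minAreaRect(p[:,:2].astype(np.float32)); print("ctop",R_)
    A=np.c_[p[:,:2]-p[:,:2].mean(0),np.ones(len(p))]; a=np.linalg.lstsq(A,p[:,2],rcond=None)[0]; print("tilt rad",np.hypot(a[0],a[1]),np.degrees(np.arctan2(-a[1],-a[0])))
top(P,f)
f,P,c=grab("top"); blade(f,P); top(P,f); cv2.imwrite("pics/t18.png",f)
```

```text
l -40 312 s [-58.  14.] z [12. 90.] apex s -41.0
l -20 319 s [-57.  13.] z [16. 90.] apex s -47.0
l 0 324 s [-56.  14.] z [17. 91.] apex s -55.0
l 20 357 s [-55.  15.] z [ 17. 371.] apex s 15.0
l 40 364 s [-55.  15.] z [ 14. 437.] apex s -12.0
blade [460.3 253.2] [110.4  67.5] 27.3
band [505.2 276.7] [ 8.9 67. ] 27.9
ctop ((544.17138671875, 295.63720703125), (66.73284912109375, 109.86469268798828), 27.11832046508789)
tilt rad 0.0675734911352027 33.318105297775915
blade [456.9 252.5] [110.7  62.6] 26.5
band [503.3 275.6] [ 7.  62.6] 26.5
ctop ((538.8863525390625, 299.1376647949219), (65.53250122070312, 88.86845397949219), 26.57661247253418)
tilt rad 0.08426898746983752 28.78019428189178
```

View pics/s18c.png

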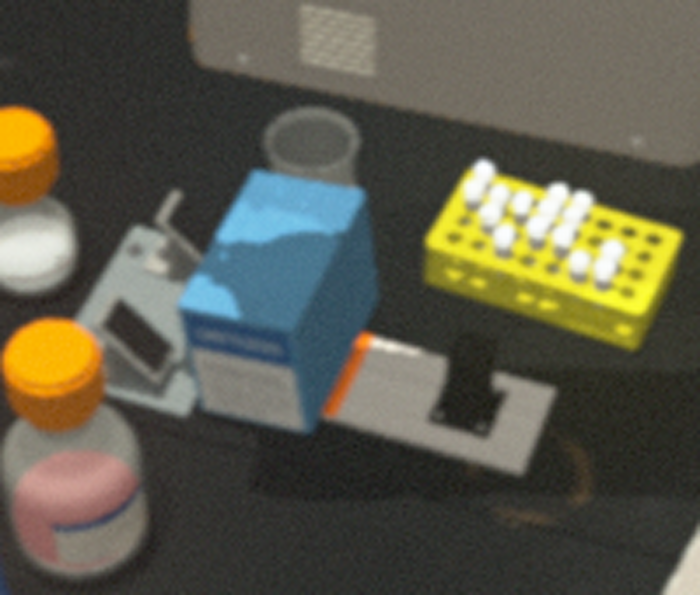

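The carton stands on the orange band: a strip of it shows at crop (348,375). It tilts about 0.07–0.08 rad and the gripper is clear.

```bash
python3 -c "
from bench import r
print(r.hand_in())"
```

```text
the job is handed in; nothing more can be done
None
```

The job is handed in, with no verdict returned. By camera, the carton leans back about 0.07–0.08 rad with its lower front edge on the orange band, the blade is square under it, and the gripper is raised clear.

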